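# Draw the long bath brush out of its hooded box and hold it up

### The job

Take the long bath brush out of the wooden box through the opening in the box's top. It is longer than the opening, so bring its handle end out first, tilted, and draw the head out from under the hood; leave the box standing where it is and do not disturb the bottle, jar, duck or teething ring. Finish holding the brush still and level in the gripper, at least 10 cm higher than the top of the box and touching nothing else; do not put it down or let go.

Things in the scene. Friction and masses are not known exactly. Their poses are not given: they have to be found in the camera images.
- box: Loose heavy wooden box, 1.8 kg, 152 (its x) by 312 (its y) by 70 mm high outside; origin at the centre of its underside, z up. Walls and floor 6 mm thick: inside 140 by 300 mm, inner floor at z = 6 mm. Fixed boards cover part of the top (underside z = 64, top z = 70 mm): a hood over y = -156 to -40 mm and a narrow lip over y = 130 to 156 mm.
- box_opening (a point): Centre of the opening in the box's top, level with the top of the boards; 45 mm along +y from the box's middle, 70 mm up. Axes as the box's. The opening is 170 mm long (y) by 140 mm wide (x), from the hood's edge to the lip's edge.
- brush_center (a point): Rigid white plastic bath brush, 240 mm long, about 130 g (varies), lying flat on the box's inner floor, about along the box's y, head under the hood. This point: half-way along its length, 12 mm above its underside; its y points to the handle end, z up. Head: y = -120 to -40 mm, 46 mm wide, 26 mm high, stiff bristles up. Centre of mass near y = -17 mm.
- brush_handle_end (a point): Tip of the brush's handle, 120 mm along +y from the brush's centre, 12 mm above its underside; at the start it may lie under the narrow lip. The handle is a straight bar with a flush grey sleeve near its end, 20 mm wide and 24 mm high, from this tip to 162 mm back; pinch it across its width inside the opening.
- brush_head_end (a point): Tip of the brush's head, 120 mm along -y from the brush's centre, 12 mm above its underside; hidden under the hood at the start.
- bottle: Bystander: loose upright white bottle, 60 mm across, 170 mm high, beyond the box; origin at the centre of its underside.
- jar: Bystander: loose jar with lid, 84 mm across, 75 mm high, beyond the box; origin at the centre of its underside.
- duck: Bystander: loose yellow bath duck, about 85 mm long and 77 mm high, to one side of the box; origin at the centre of its underside.
- teether: Bystander: loose teething ring lying flat, 80 mm across, 14 mm high, to one side of the box; origin at the centre of its underside.
There are look-alikes about, which are no part of the job. Leave any pink look-alike of the part that bears brush_center alone.

How it is judged (in metres and radians):
On the way:
1. the brush is tilted through the opening: its handle end is above the box's top while its head end is still inside (height (world z) of brush_handle_end above 0.085 m and height (world z) of brush_head_end below 0.07 m), for 0.1 s.
At the end, for the whole second after the job is handed in: The gripper holds the brush, at rest and touching neither box nor bottle: its centre more than 155 mm above the work surface (85 mm above the box's top) and both ends more than 125 mm, its length within 15 degrees of level; the box stands on the work surface within 40 mm of where it was (height (world z) of brush_center above 0.155 m and height (world z) of each of brush_head_end, brush_handle_end above 0.125 m and angle between brush_center's own y axis and vertical between 1.31 and 1.83 rad and contact force between brush and the fingers above 1 N and contact force between brush and box below 0.1 N and linear speed of brush below 0.03 m/s and angular speed of brush below 0.3 rad/s and height (world z) of box below 0.01 m and distance of box from where it was at the start of the episode below 0.04 m and contact force between brush and bottle below 0.1 N); the arm keeps its last pose, push and grip.
It fails at once if the box is lifted, tipped or pushed more than 40 mm (distance of box from where it was at the start of the episode above 0.04 m or angle between box's own z axis and vertical above 0.15 rad).
It fails at once if a bystander is moved more than 30 mm (distance of any of bottle, jar, duck, teether from where it was at the start of the episode above 0.03 m).
It also fails if it takes over 42 s, if anything falls off the work surface, if the arm or the gripper's body presses on something with over 40 N, if the wrist force passes 120 N, or if a joint passes its speed limit or range.

### The arm

A 6-joint arm with a two-finger parallel gripper is mounted at the origin on the work surface. World frame = base frame: x ahead of the robot, y to its left, z up, the work surface at z = 0. Lengths are in m, angles in degrees, forces in N, time in s.
With the tool pointing down it reaches from about 0.375 to 0.75 m from the base axis. Payload 9 kg.
Tool frame: the origin (TCP) lies where the fingers leave the gripper's body, on its centre line; the fingertips stand 73 mm ahead of it and the grasp point (between the pads) lies 54 mm ahead of it (robot.tip_reach is the distance from the TCP to the fingertips, in m); z points along the fingers, y is the line along which they close (so a half turn about z gives the same grasp; the last joint's range is limited). The gripper opens to 85 mm and grips with 20 to 120 N. Pads are 22 mm wide; open, the fingers measure 114 mm over their backs; the gripper's body (76 mm by 85 mm) begins 54 mm behind the grasp point. The pads swing forward as they close: fully open they stand 13 mm farther back than shut.
Start: joints at [-87.531, 5.964, 5.575, 89.605, 0, 77.527], TCP at [0.155, -0.58, 0.304] pointing down, gripper open.
Joint ranges: [-171.21, 171.21], [-48.23, 106.86], [-62.78, 66.21], [-105.2, 120.99], [-86.42, 89.51], [-180, 180]. Speed limits (degrees/s): [127.2, 127.2, 147.25, 180, 180, 180].

### API

Orientations are given as [roll, pitch, yaw] about the fixed x, y, z axes, in that order (R = Rz(yaw) Ry(pitch) Rx(roll)).
In Python, from plant import robot gives the robot as it stands. Calls block until the motion is done:
- robot.move_pose(position, orientation): joint-space move of the TCP to a pose.
- robot.line_to(position, vel=0.15, rotation=None, guard=None): straight line of the TCP; rotation=None keeps the orientation; vel is the mean speed in m/s. With guard (N) it stops when the force on the tool has changed by that much, and returns True; else False.
- robot.goto_joints(angles): joint-space move.
- robot.set_gripper(opening): finger opening in m; the grip force is fixed at half the most; returns when the fingers have stopped.
- robot.pause(seconds).
- robot.ik(position, orientation): joint angles nearest the present ones, or None.
- robot.observe(): the state.
- robot.grab_frame(name): name is "side" or "top"; returns the picture (384x512x3 uint8, blue, green, red); there is no depth.
- robot.get_calibration(name): a dict with "vertical_fov" (degrees; the focal length in pixels is half the picture's height over the tangent of half this angle, whatever the lens; pixels are square), "cx", "cy" (the principal point, pixels), "k1" (the pictures are not rectified: a ray, as slopes to the right and down, at radius r is drawn at 1 + k1 r^2 times it, then the intrinsics apply), "rvec" (rotation vector, rad) and "tvec" (3), from world to camera coordinates, as OpenCV has them. Camera axes: x right, y down, z forward; pixel columns grow to the right and rows downward; lengths in m; the calibration is good to about 2 mm. A picture is of the moment at which its call begins. get_calibration takes no time and is no camera call.
A pose or a line that the arm cannot do raises robot.IKError and nothing moves.
- robot.job_done(): hands the job in; it is judged then, once.
The state is a dict: "time": time; "q": joint angles; "qvel": joint speeds; "joint_torque": joint torques, N m; "tool_pos": TCP position; "tcp_rot": TCP orientation; "ft_force": force on the tool from outside, world axes, zero at the start; "torque": the same for the moment, N m; "gripper_width": finger opening in m; "gripper_force": force on a finger pad.
Only numpy, scipy, OpenCV 4.12 (cv2) and the standard library are available. Lean on these libraries where they do the work, as an engineer would, in place of code of your own. Each camera call takes 0.05 s, during which the arm holds its last target. There are 200 camera calls.

## Working session

There is one attempt and no reset: what is moved stays moved. The work goes in short steps, each a Python script; the robot and the scene stay as the last script left them, time stands still between calls to the robot, and variables do not carry over. Pictures are saved under pics/ and viewed, at most 10 in all, crops included, and the job is handed in when it is done.

```bash
mkdir -p pics; ls; python3 - <<'E'
from plant import robot
import cv2
for n in("top","side"):
    f=robot.grab_frame(n);cv2.imwrite(f"pics/{n}0.png",f);print(n,robot.get_calibration(n))
o=robot.observe();print(o)
E
```

```text
pics
top {'vertical_fov': 48.189844394624195, 'cx': 244.01631267278233, 'cy': 193.46082452303884, 'k1': -0.16104055233860903, 'rvec': array([ 2.20785319, -2.16862101,  0.07209564]), 'tvec': array([-0.01465309,  0.51290648,  1.37885624])}
side {'vertical_fov': 50.904630695223915, 'cx': 248.29524993636088, 'cy': 192.45085509371674, 'k1': -0.08729915256123941, 'rvec': array([ 0.44481949, -2.78348036,  1.13097884]), 'tvec': array([0.48753625, 0.15974498, 1.27125746])}
{'time': 0.1, 'q': array([-8.75306783e+01,  5.99511960e+00,  5.53213427e+00,  8.96041352e+01,
       -7.67162155e-04,  7.75281158e+01]), 'qvel': array([ 0.00285012, -0.01449202,  0.09074837, -0.09511507, -0.00672405,
        0.06002051]), 'joint_torque': array([ 7.27717095e-03, -5.58212149e+01,  5.04717493e+01,  1.32067571e-02,
       -1.53961319e-04, -3.77505771e-06]), 'tool_pos': array([ 0.15470787, -0.57949684,  0.30320677]), 'tcp_rot': array([-1.79934298e+02, -1.37463247e-02,  1.49411984e+01]), 'ft_force': array([-0.4869522 , -0.13776363, -0.87499331]), 'torque': array([-0.00480883,  0.02065895, -0.0226511 ]), 'gripper_force': 0.0, 'gripper_width': 0.08539439424959017}
```

View pics/top0.png

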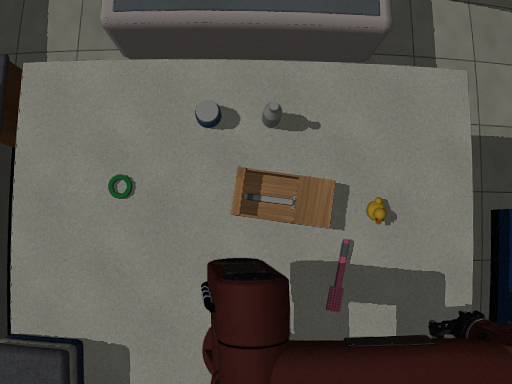

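View pics/side0.png

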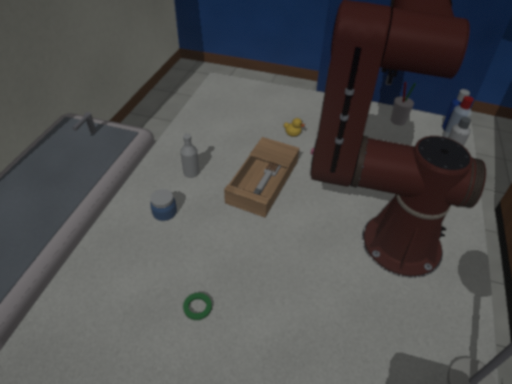

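Top view shows the wooden box around (285,197), with its opening on the left and hood on the right. Candidates for the brush are the white bar in the box at (272,201), the pink look-alike at (340,275) and the whitish bottle at (272,115). I choose the white bar in the box. The side view shows the same box at (263,177), with the bar at (266,180).

```bash
cat > h.py <<'E'
import numpy as np, cv2
from plant import robot
def cam(n):
    c=robot.get_calibration(n); f=192/np.tan(np.radians(c["vertical_fov"]/2))
    return np.array([[f,0,c["cx"]],[0,f,c["cy"]],[0,0,1]]),np.array([c["k1"],0,0,0]),cv2.Rodrigues(c["rvec"])[0],c["tvec"]
def cast(n,px,z):
    K,d,R,t=cam(n)
    p=cv2.undistortPoints(np.float64(px).reshape(-1,1,2),K,d).reshape(-1,2)
    r=np.c_[p,np.ones(len(p))]@R; o=-R.T@t
    return o+r*((z-o[2])/r[:,2])[:,None]
def proj(n,P):
    K,d,R,t=cam(n)
    return cv2.projectPoints(np.float64(P),cv2.Rodrigues(R)[0],t,K,d)[0].reshape(-1,2)
E
python3 - <<'E'
from h import *
f=cv2.imread("pics/top0.png")
hsv=cv2.cvtColor(f,cv2.COLOR_BGR2HSV)
y0,x0=155,220
c=f[y0:235,x0:350]; g=cv2.resize(c,None,fx=6,fy=6,interpolation=cv2.INTER_CUBIC)
cv2.imwrite("pics/crop0.png",g)
h=hsv[y0:235,x0:350]
wood=((h[...,0]<25)&(h[...,1]>80)).astype(np.uint8)
wood=cv2.morphologyEx(wood,cv2.MORPH_CLOSE,np.ones((5,5)))
k=max(cv2.findContours(wood,0,1)[0],key=cv2.contourArea)
b=cv2.boxPoints(cv2.minAreaRect(k))+[x0,y0]
W=cast("top",b,.07);print(b,W,np.linalg.norm(np.diff(W,axis=0),axis=1))
# grey bar inside box: low saturation
hull=cv2.drawContours(np.zeros_like(wood),[cv2.convexHull(k)],-1,1,-1); hull=cv2.erode(hull,np.ones((7,7)))
m=((h[...,1]<70)&(h[...,2]>60)).astype(np.uint8)*hull
k=max(cv2.findContours(m,0,1)[0],key=cv2.contourArea)
r=cv2.boxPoints(cv2.minAreaRect(k))+[x0,y0]
W=cast("top",r,.03);print(cv2.contourArea(k),r,W)
E
```

```text
[[230.3823967  214.12189865]
 [237.3280983  166.03628445]
 [335.75231934 180.25311661]
 [328.80661011 228.33872986]] [[ 0.4442787   0.03588817  0.07      ]
 [ 0.59555905  0.01709054  0.07      ]
 [ 0.55659116 -0.29434964  0.07      ]
 [ 0.4048496  -0.27310976  0.07      ]] [0.15244375 0.31386857 0.15322086]
210.5 [[252.70275116 207.80916977]
 [253.09908295 194.7302742 ]
 [295.09082794 196.0027504 ]
 [294.69449615 209.08164597]] [[ 0.46651812 -0.03419726  0.03      ]
 [ 0.50865123 -0.03477041  0.03      ]
 [ 0.50696312 -0.17037298  0.03      ]
 [ 0.46474347 -0.1695513   0.03      ]]
```

View pics/crop0.png

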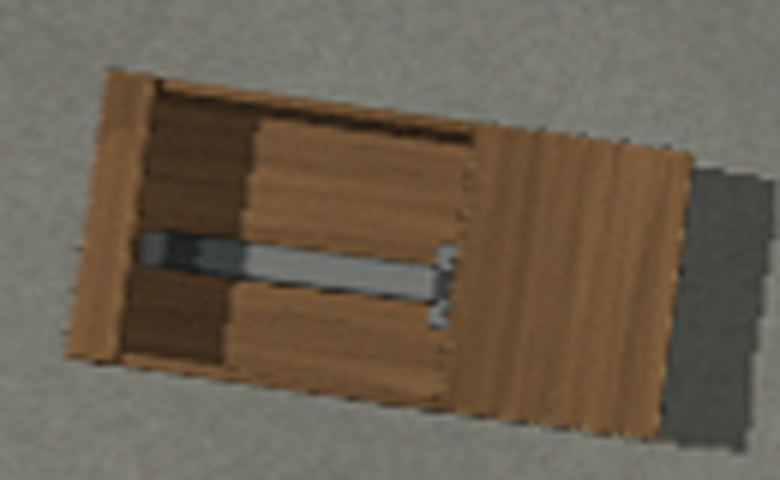

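The crop shows the white handle from the tip at about px (243.7,196) to the head shoulder at about (292,203). The grey sleeve is near the left end, and the head is under the hood on the right. The tip sits just clear of the lip or at its edge. That matches the description, and the measured box size is right at 153 × 313 mm.

```bash
cat >> h.py <<'E'
def fit_brush(f):
    h=cv2.cvtColor(f,cv2.COLOR_BGR2HSV).astype(int)
    m=(h[...,1]<75)
    pts=[]
    for x in range(246,289):
        ys=[y for y in range(185,214) if m[y,x]]
        if 3<=len(ys)<=9: pts.append((x,np.mean(ys),len(ys)))
    return np.array(pts)
E
python3 - <<'E'
from h import *
f=cv2.imread("pics/top0.png")
p=fit_brush(f);print(len(p),p[:,2])
c=np.polyfit(p[:,0],p[:,1],1);print(c,np.std(p[:,1]-np.polyval(c,p[:,0])))
print(f[196,238:250].tolist())
xs=np.array([243.7,292.5]);W=cast("top",np.c_[xs,np.polyval(c,xs)],.03);print(W,np.linalg.norm(W[1]-W[0]))
d=W[0]-W[1];print("brush yaw",np.degrees(np.arctan2(-d[0],d[1])))
C=np.array([0.5003,-0.1286]);b=np.radians(-7.1);
by=np.array([-np.sin(b),np.cos(b)]);bx=np.array([np.cos(b),np.sin(b)])
for w in W: print("in box",(w[:2]-C)@bx,(w[:2]-C)@by)
# side check: expected bar points vs side
print(proj("side",W))
print(cast("top",[[272,115],[208,115],[377,210],[120,187]],.03))
E
```

```text
43 [7. 7. 6. 6. 6. 6. 7. 7. 7. 7. 7. 6. 6. 6. 7. 7. 7. 6. 6. 6. 6. 6. 7. 7.
 7. 6. 6. 6. 6. 6. 7. 7. 7. 6. 6. 6. 6. 6. 7. 7. 7. 6. 6.]
[1.28662036e-01 1.64368167e+02] 0.1548523998250087
[[56, 84, 112], [59, 89, 118], [61, 90, 124], [46, 71, 96], [27, 40, 54], [44, 49, 54], [62, 65, 63], [65, 68, 67], [66, 69, 68], [54, 56, 54], [34, 33, 32], [37, 37, 37]]
[[ 0.50490654 -0.00457068  0.03      ]
 [ 0.48744538 -0.16219072  0.03      ]] 0.15858426994313532
brush yaw -6.321455255261702
in box -0.010758990535762795 0.1236476342795927
in box -0.008604186959430557 -0.03492199552051954
[[250.90676846 198.45295394]
 [268.68963486 169.45430685]]
[[ 0.77170381 -0.09260517  0.03      ]
 [ 0.76801547  0.11729709  0.03      ]
 [ 0.46590163 -0.44064358  0.03      ]
 [ 0.52609655  0.40008685  0.03      ]]
```

```bash
python3 - <<'E'
from h import *
f=cv2.imread("pics/side0.png")
W=np.array([[.50490654,-.00457,.03],[.48744538,-.16219,.03]])
P=np.array([W[1]+(W[0]-W[1])*t for t in np.linspace(0,1,9)])
q=proj("side",P)
C=np.array([0.5003,-0.1286]);b=np.radians(-7.1);by=np.array([-np.sin(b),np.cos(b)]);bx=np.array([np.cos(b),np.sin(b)])
k=np.array([[*(C+sx*.076*bx+sy*.156*by),.07] for sx,sy in((1,1),(1,-1),(-1,-1),(-1,1))])
g=f[130:220,215:310];g=cv2.resize(g,None,fx=6,fy=6,interpolation=cv2.INTER_CUBIC)
for p in q: cv2.circle(g,tuple(int(v) for v in (p-[215,130])*6+3),3,(0,0,255),-1)
for p in proj("side",k): cv2.circle(g,tuple(int(v) for v in (p-[215,130])*6+3),4,(0,255,0),-1)
cv2.imwrite("pics/sidecrop.png",g)
E
```

```text
(no output)
```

View pics/sidecrop.png

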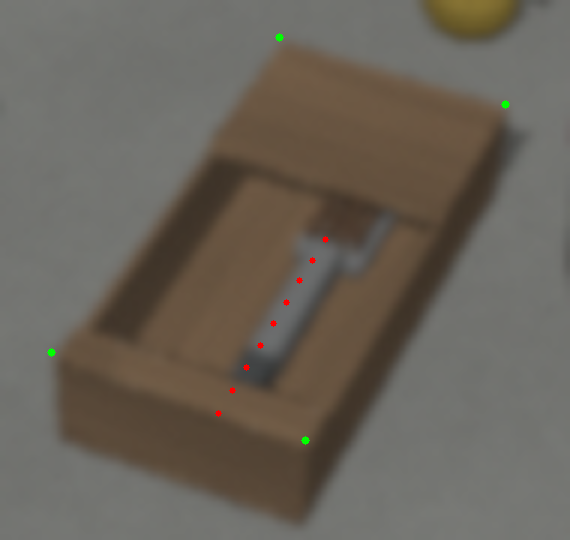

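```bash
cat >> h.py <<'E'
from scipy.spatial.transform import Rotation as Ro
U=np.array([.1101,.9939,0]);U/=np.linalg.norm(U);Z=np.array([0,0,1.])
C0=np.array([.4917,-.1235,.018]);S=.05;H=.064;FL=1
def tcp(c,a,h=0):
    a=np.radians(a);ey=np.cos(a)*U+np.sin(a)*Z;ez=-np.sin(a)*U+np.cos(a)*Z
    ty=FL*np.cross(ey,ez);R=np.c_[np.cross(ty,-ez),ty,-ez]
    return c+S*ey+(H+h)*ez, Ro.from_matrix(R).as_euler("xyz",degrees=True)
def pivot(a,dz,slide=0):
    r=np.radians(a);ey=np.cos(r)*U+np.sin(r)*Z;ez=-np.sin(r)*U+np.cos(r)*Z
    return C0-.12*U-.012*Z+dz*Z+(.12+slide)*ey+.012*ez
E
python3 - <<'E'
import h
from h import *
for h.FL in(1,-1):
    for c,a,hh in((C0,0,.15),(C0,0,0),(pivot(8,.002),8,0),(pivot(16,.002),16,0),(pivot(16,.002,.115),16,0),(pivot(16,.17,.115),16,0),(pivot(0,.22,.115),0,0)):
        p,r=tcp(c,a,hh);q=robot.ik(p,r);print(h.FL,p.round(3),r.round(1),None if q is None else np.round(q,1))
E
```

```text
1 [ 0.497 -0.074  0.232] [180.    0.   83.7] [-23.4 -11.3 -18.7  82.6   0.   72.9]
1 [ 0.497 -0.074  0.082] [180.    0.   83.7] [-23.4  -6.2 -30.   66.3   0.   72.9]
1 [ 0.496 -0.086  0.107] [-180.    -8.    83.7] [-28.3  -5.6 -26.9  71.7   7.4  67.8]
1 [ 0.494 -0.101  0.128] [180.  -16.   83.7] [-33.2  -3.  -23.   77.4  14.2  62.2]
1 [0.506 0.009 0.16 ] [180.  -16.   83.7] [-21.2  -7.8 -24.1  77.9  15.5  74.6]
1 [0.506 0.009 0.328] [180.  -16.   83.7] [-21.2  -9.2  -7.8  95.6  15.5  74.6]
1 [0.51  0.04  0.302] [180.    0.   83.7] [-10.1  -9.6  -9.8  89.7   0.   86.2]
-1 [ 0.497 -0.074  0.232] [-180.     0.   -96.3] [ -23.4  -11.3  -18.7   82.6    0.  -107.1]
-1 [ 0.497 -0.074  0.082] [-180.     0.   -96.3] [ -23.4   -6.2  -30.    66.3    0.  -107.1]
-1 [ 0.496 -0.086  0.107] [-180.     8.   -96.3] [ -28.3   -5.6  -26.9   71.7    7.4 -112.2]
-1 [ 0.494 -0.101  0.128] [180.   16.  -96.3] [ -33.2   -3.   -23.    77.4   14.2 -117.8]
-1 [0.506 0.009 0.16 ] [180.   16.  -96.3] [ -21.2   -7.8  -24.1   77.9   15.5 -105.4]
-1 [0.506 0.009 0.328] [180.   16.  -96.3] [ -21.2   -9.2   -7.8   95.6   15.5 -105.4]
-1 [0.51  0.04  0.302] [-180.     0.   -96.3] [-10.1  -9.6  -9.8  89.7   0.  -93.8]
```

```bash
python3 - <<'E'
from h import *
robot.set_gripper(.06)
p,r=tcp(C0,0,.15);robot.move_pose(p,r)
p,r=tcp(C0,0,0.0);print("guard",robot.line_to(p,vel=.1,guard=12))
o=robot.observe();print(o["time"],o["tool_pos"],o["ft_force"])
robot.set_gripper(0.0)
o=robot.observe();print(o["time"],o["tool_pos"],o["ft_force"],o["gripper_width"],o["gripper_force"])
cv2.imwrite("pics/s1.png",cv2.resize(robot.grab_frame("side")[110:230,190:330],None,fx=5,fy=5,interpolation=2))
E
```

```text
guard True
4.1083 [ 0.49823925 -0.07417953  0.08378685] [ 3.18650565 -0.41860309  2.82691723]
4.55 [ 0.49708416 -0.07367386  0.08292677] [0.67362873 0.22893675 2.03225713] 0.01873238231664338 59.358694553375244
```

View pics/s1.png

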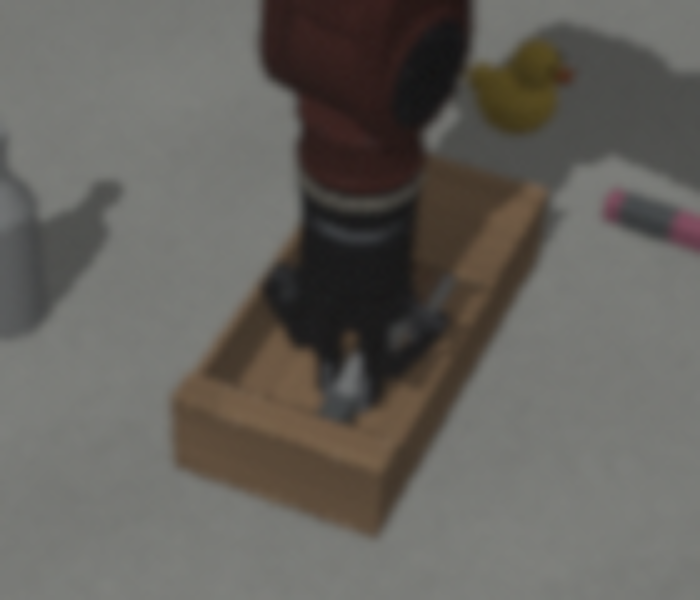

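The side crop shows the fingers around the handle at about (350,380) in the crop, and the box has not moved. The gripper width of 18.7 mm fits the 20 mm handle. Next is the tilt.

```bash
sed -i 's/H=.064/H=.065/' h.py; python3 - <<'E'
from h import *
def go(a,dz,sl,v):
    p,r=tcp(pivot(a,dz,sl),a);g=robot.line_to(p,vel=v,rotation=r,guard=20)
    o=robot.observe();print(a,sl,g,round(o["time"],2),o["tool_pos"].round(4),o["ft_force"].round(1),round(o["gripper_width"],4))
    return g
for a in(3,6,9,12,14,16):
    if go(a,.002,0,.04):break
cv2.imwrite("pics/s2.png",cv2.resize(robot.grab_frame("side")[110:230,190:330],None,fx=5,fy=5,interpolation=2))
E
```

```text
3 0 False 5.04 [ 0.4967 -0.0784  0.0938] [ 0.3 -0.  -2.2] 0.0185
6 0 False 5.43 [ 0.4962 -0.083   0.1023] [ 0.4  0.  -1.4] 0.0188
9 0 False 5.83 [ 0.4957 -0.0881  0.1106] [ 0.3 -0.3 -1.7] 0.0188
12 0 False 6.22 [ 0.4951 -0.0937  0.1186] [ 0.7 -0.1 -0.8] 0.0186
14 0 False 6.53 [ 0.4947 -0.0976  0.1238] [-1.8 -0.2 -1. ] 0.0184
16 0 False 6.85 [ 0.4942 -0.1018  0.1289] [ 1.2 -0.8 -1.2] 0.0191
```

View pics/s2.png

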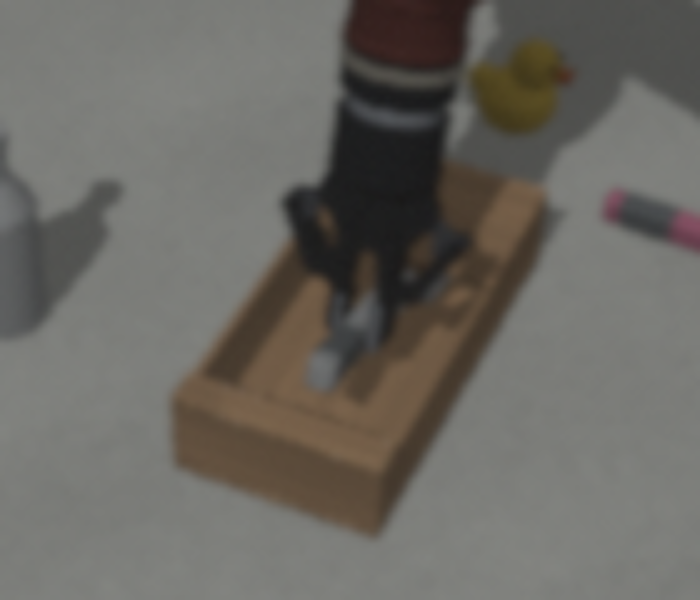

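The handle tip, at (320,370) in the crop, is raised and free of the lip. Forces stay near zero and the box has not moved. Next is the slide along the brush axis.

```bash
python3 - <<'E'
from h import *
def go(a,dz,sl,v):
    p,r=tcp(pivot(a,dz,sl),a);g=robot.line_to(p,vel=v,rotation=r,guard=20)
    o=robot.observe();print(a,sl,g,round(o["time"],2),o["tool_pos"].round(4),o["ft_force"].round(1),round(o["gripper_width"],4))
    return g
for sl in(.03,.06,.09,.12):
    if go(16,.002,sl,.06):break
cv2.imwrite("pics/s3.png",cv2.resize(robot.grab_frame("side")[110:230,190:330],None,fx=5,fy=5,interpolation=2))
E
```

```text
16 0.03 False 7.55 [ 0.4974 -0.0726  0.1372] [ 0.1  0.2 -0. ] 0.0186
16 0.06 False 8.2 [ 0.5005 -0.044   0.1454] [ 0.3  0.2 -2.1] 0.0189
16 0.09 False 8.85 [ 0.5037 -0.0153  0.1537] [ 0.1  0.  -2.2] 0.0185
16 0.12 False 9.5 [0.5068 0.0134 0.162 ] [ 0.8 -0.6 -1.2] 0.0187
```

View pics/s3.png

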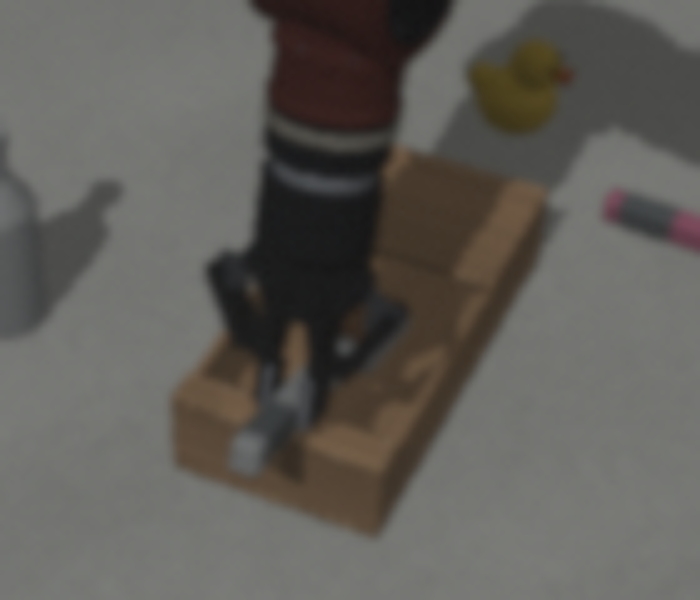

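The handle tip, at (245,450) in the crop, is now beyond and above the lip, and the box has not moved. Next I lift with the guard on, then level.

```bash
python3 - <<'E'
from h import *
def go(a,dz,sl,v,G=20):
    p,r=tcp(pivot(a,dz,sl),a);g=robot.line_to(p,vel=v,rotation=r,guard=G)
    o=robot.observe();print(a,dz,g,round(o["time"],2),o["tool_pos"].round(4),o["ft_force"].round(1),round(o["gripper_width"],4))
    return g
ok=not(go(16,.03,.12,.05) or go(16,.06,.12,.05) or go(16,.19,.12,.1) or go(0,.22,.12,.06))
robot.pause(.5)
f=robot.grab_frame("side");cv2.imwrite("pics/s4.png",cv2.resize(f[60:240,150:350],None,fx=3,fy=3,interpolation=2))
g=robot.grab_frame("top");cv2.imwrite("pics/t4.png",cv2.resize(g[90:240,190:400],None,fx=3,fy=3,interpolation=2))
E
```

```text
16 0.03 False 10.26 [0.5069 0.0132 0.1899] [-0.3  0.2 -1.4] 0.0187
16 0.06 False 11.01 [0.5068 0.0132 0.2198] [ 0.8  0.6 -0.6] 0.0188
16 0.19 False 12.46 [0.5067 0.0133 0.3493] [ 0.1 -0.  -2. ] 0.0183
0 0.22 False 13.56 [0.5105 0.0452 0.3033] [ 0.1 -0.2 -1.5] 0.0187
```

View pics/s4.png

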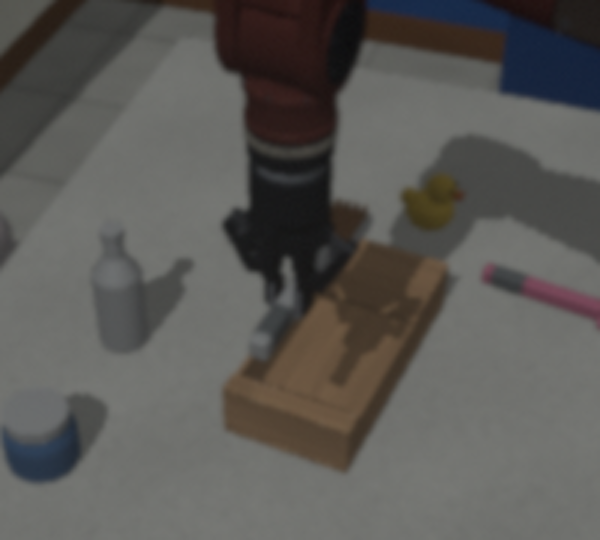

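View pics/t4.png

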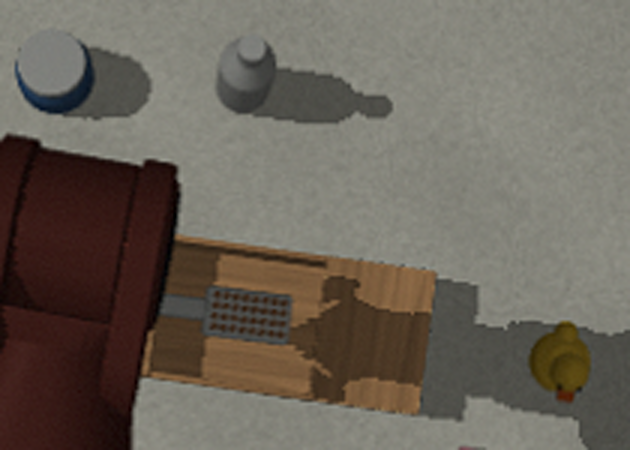

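The side crop shows the handle tip at (262,345) above the box, and the top crop shows the head free with its end at (291,316). The bystanders stand as before. I check levelness against the predicted points.

```bash
python3 - <<'E'
from h import *
c=pivot(0,.22,.12);print(c)
print("tip side exp",proj("side",[c+.12*U]),"seen ~(237,174)")
for a in(-15,-8,0,8):
    r=np.radians(a);e=np.cos(r)*U+np.sin(r)*Z;n=-np.sin(r)*U+np.cos(r)*Z;G=c+S*U
    print(a,"tip",proj("side",[G+.07*e])[0].round(1),"headend top face in top",proj("top",[G-.17*e+.014*n,G-.09*e+.014*n]).round(1).tolist(),"seen (287,195.3),(258,194)")
o=robot.observe();print(o["time"],o["gripper_force"],np.abs(o["qvel"]).max())
E
```

```text
[ 0.50491227 -0.00422957  0.238     ]
tip side exp [[234.83679868 175.96027281]] seen ~(237,174)
-15 tip [235.3 180.1] headend top face in top [[285.7, 195.0], [256.1, 191.8]] seen (287,195.3),(258,194)
-8 tip [235.  178.3] headend top face in top [[287.1, 195.8], [257.4, 192.2]] seen (287,195.3),(258,194)
0 tip [234.8 176. ] headend top face in top [[287.6, 196.4], [258.3, 192.7]] seen (287,195.3),(258,194)
8 tip [234.9 173.3] headend top face in top [[286.8, 197.0], [258.5, 193.0]] seen (287,195.3),(258,194)
14.1583 58.77403199672699 0.08370677767864587
```

```bash
python3 -c "
from plant import robot
robot.pause(.5);print(robot.job_done())"
```

```text
the job is handed in; nothing more can be done
None
```

The brush is out of the box and the job is handed in: it is held still in the gripper, level within a few degrees by camera check, with its centre about 17 cm above the box's top. The box and bystanders look unmoved in the last pictures; the hand-in call returned no verdict.

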